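# Find the binding microscope stage and set it aside for service

### The job

One of the three rotating microscope stages in the rack has a bearing that binds; the other two run free. With the stages still in the rack, push each disc round by its pin, gently and at least a quarter of a turn, to feel which one drags, then lift that stage by its centre block and set it down (not dropped) in the empty wooden cradle, fully seated in the pocket. Leave the two free-running stages in their places in the rack, do not disturb the other things on the bench, and let go.

Things in the scene. Friction and masses are not known exactly. Their poses are not given: they have to be found in the camera images.
- stage_a: One of three look-alike rotating microscope stages, 0.5 to 0.95 kg, loose in a rack pocket; which one binds cannot be seen. From below: square foot 90 x 90 mm, 12 high (lowest 3 mm only 85 x 85); round neck 60 across to 22; turnable black disc 100 across, 22 to 30; upright fixed centre block 24 x 24, 30 to 92 mm. Origin: centre of the foot's underside; z up, x and y square to the foot's sides.
- block_a (a point): Top centre of the square centre block of stage_a, 92 mm above the stage's origin. The block, 24 x 24 mm, 62 mm tall above the disc, is fixed to the foot, its sides parallel to the foot's; it does not turn with the disc. Made to lift the stage by.
- pin_a: Upright steel finger pin on the disc of stage_a, 10 mm diameter, 16 mm tall, 42 mm from the disc's axis; it goes round with the disc. Origin: centre of the pin's foot on the disc's top face, 30 mm above the stage's origin; z up.
- disc_a (a joint): Angle of stage_a's disc, rad, grows counter-clockwise seen from above, no end stops; at 0 the pin is on the stage's +x side. Starts within -0.4 to 0.4. A free disc needs well under 0.5 N at the pin and coasts on after a push; a binding one drags with about 4 N at the pin all the way round and stops when the push stops.
- stage_b: One of three look-alike rotating microscope stages, 0.5 to 0.95 kg, loose in a rack pocket; which one binds cannot be seen. From below: square foot 90 x 90 mm, 12 high (lowest 3 mm only 85 x 85); round neck 60 across to 22; turnable black disc 100 across, 22 to 30; upright fixed centre block 24 x 24, 30 to 92 mm. Origin: centre of the foot's underside; z up, x and y square to the foot's sides.
- block_b (a point): Top centre of the square centre block of stage_b, 92 mm above the stage's origin. The block, 24 x 24 mm, 62 mm tall above the disc, is fixed to the foot, its sides parallel to the foot's; it does not turn with the disc. Made to lift the stage by.
- pin_b: Upright steel finger pin on the disc of stage_b, 10 mm diameter, 16 mm tall, 42 mm from the disc's axis; it goes round with the disc. Origin: centre of the pin's foot on the disc's top face, 30 mm above the stage's origin; z up.
- disc_b (a joint): Angle of stage_b's disc, rad, grows counter-clockwise seen from above, no end stops; at 0 the pin is on the stage's +x side. Starts within -0.4 to 0.4. A free disc needs well under 0.5 N at the pin and coasts on after a push; a binding one drags with about 4 N at the pin all the way round and stops when the push stops.
- stage_c: One of three look-alike rotating microscope stages, 0.5 to 0.95 kg, loose in a rack pocket; which one binds cannot be seen. From below: square foot 90 x 90 mm, 12 high (lowest 3 mm only 85 x 85); round neck 60 across to 22; turnable black disc 100 across, 22 to 30; upright fixed centre block 24 x 24, 30 to 92 mm. Origin: centre of the foot's underside; z up, x and y square to the foot's sides.
- block_c (a point): Top centre of the square centre block of stage_c, 92 mm above the stage's origin. The block, 24 x 24 mm, 62 mm tall above the disc, is fixed to the foot, its sides parallel to the foot's; it does not turn with the disc. Made to lift the stage by.
- pin_c: Upright steel finger pin on the disc of stage_c, 10 mm diameter, 16 mm tall, 42 mm from the disc's axis; it goes round with the disc. Origin: centre of the pin's foot on the disc's top face, 30 mm above the stage's origin; z up.
- disc_c (a joint): Angle of stage_c's disc, rad, grows counter-clockwise seen from above, no end stops; at 0 the pin is on the stage's +x side. Starts within -0.4 to 0.4. A free disc needs well under 0.5 N at the pin and coasts on after a push; a binding one drags with about 4 N at the pin all the way round and stops when the push stops.
- rack: Fixed grey plate 112 x 384 mm, 14 mm high, with three square pockets in a row along its y axis, centres at y = -130, 0 and 130 mm, each 94 x 94 mm and 8 mm deep (floor 6 mm above the bench); each holds one stage. Origin: centre of the underside.
- cradle: Fixed wooden service cradle, a plate 125 x 125 mm, 14 mm high, with one square pocket in its middle, 94 x 94 mm and 8 mm deep (floor 6 mm above the bench), empty at the start, sides parallel to its x and y axes. A stage may stand in it any of the four ways round. Origin: centre of the underside.
- phone: Phone lying on the bench, 75 x 155 x 9 mm, loose bystander. Origin: centre of the underside.
- slide_box: Dark wooden box of glass slides, 100 x 180 x 30 mm, loose bystander. Origin: centre of the underside.
- eyepiece: Black microscope eyepiece standing upright, 34 mm diameter, 60 mm tall, loose bystander. Origin: centre of the underside.
Mind the look-alikes: they are no part of the job. Leave any turquoise look-alike of the stage_b alone. What is shaped like the stage_c but purple is not meant.

How it is judged:
By the outcome, as a careful person would: the job done as asked, in the order asked, and still so for the second after the job is handed in, with the robot touching nothing.
It also fails if it takes over 72 s, if anything falls off the work surface, if the arm or the gripper's body presses on something with over 40 N, if the wrist force passes 120 N, or if a joint passes its speed limit or range.

### The arm

A 6-joint arm with a two-finger parallel gripper is mounted at the origin on the work surface. World frame = base frame: x ahead of the robot, y to its left, z up, the work surface at z = 0. Lengths are in m, angles in rad, forces in N, time in s.
With the tool pointing down it reaches from about 0.275 to 0.975 m from the base axis. Payload 8.4 kg.
Tool frame: the origin (TCP) lies midway between the tips of the shut fingers; the grasp point (between the pads) lies 19 mm behind it; z points along the fingers, y is the line along which they close (so a half turn about z gives the same grasp; the last joint's range is limited). The gripper opens to 92 mm and grips with 3 to 60 N. Pads are 20 mm wide; open, the fingers measure 128 mm over their backs; the gripper's body (75 mm by 189 mm) begins 69 mm behind the grasp point.
Start: joints at [1.189, 0.353, 1.633, -0, 1.155, -0.002], TCP at [0.232, 0.58, 0.187] pointing down, gripper open.
Joint ranges: [-2.63, 2.63], [-0.92, 2.1], [0.06, 2.66], [-1.3, 4.44], [0, 2.69], [-3.02, 3.02]. Speed limits (rad/s): [2.22, 2.22, 2.79, 3.14, 3.14, 3.14].

### API

Orientations are given as a unit quaternion [w, x, y, z].
In Python, from bench import ctrl, claw, viewer, order gives the robot as it stands. Calls block until the motion is done:
- ctrl.move_to(position, orientation): joint-space move of the TCP to a pose.
- ctrl.movel(position, attitude=None, v=0.15): straight line of the TCP; attitude=None keeps the orientation; v is the mean speed in m/s.
- ctrl.goto_joints(angles): joint-space move.
- claw.command_gripper(opening, newtons=None): opening from 0.0 (shut) to 1.0 (fully open); newtons is the grip in N (None keeps the last); returns when the fingers have stopped.
- ctrl.hold(seconds).
- ctrl.solve_ik(position, orientation): joint angles nearest the present ones, or None.
- ctrl.state(): the state.
- viewer.camera(name): name is "scene" or "top" or "wrist"; returns a dict with "color" (400x640x3 uint8, red, green, blue), "fov_y" (degrees; the focal length in pixels is half the picture's height over the tangent of half this angle, whatever the lens; pixels are square), "cx", "cy" (the principal point, pixels), "D" ([k1, k2, p1, p2, k3] as OpenCV has them; the pictures are not rectified), "R" (3x3) and "t" (3): a world point X has camera coordinates R X + t; the wrist camera has in their place "T_tool_cam" (4x4, takes a point from camera to tool coordinates, whose origin is the TCP and whose axes are the flange's). Camera axes: x right, y down, z forward; pixel columns grow to the right and rows downward; lengths in m; the calibration is good to about 2 mm. A picture is of the moment at which its call begins: read the wrist's pose just before it. There is no depth.
A pose or a line that the arm cannot do raises ctrl.MotionError and nothing moves.
- order.hand_in(): hands the job in; it is judged then, once.
The state is a dict: "t": time; "joint_positions": joint angles; "qd": joint speeds; "joint_efforts": joint torques, N m; "tool_pos": TCP position; "ee_rot": TCP orientation; "contact_force": force on the tool from outside, world axes, zero at the start; "torque": the same for the moment, N m; "gripper_width": opening from 0.0 (shut) to 1.0 (fully open); "grasp_force": force on a finger pad.
Only numpy, scipy, OpenCV 4.12 (cv2) and the standard library are available. Lean on these libraries where they do the work, as an engineer would, in place of code of your own. Each camera call takes 0.05 s, during which the arm holds its last target. There are 200 camera calls.

## Working session

There is one attempt and no reset: what is moved stays moved. The work goes in short steps, each a Python script; the robot and the scene stay as the last script left them, time stands still between calls to the robot, and variables do not carry over. Pictures are saved under pics/ and viewed, at most 10 in all, crops included, and the job is handed in when it is done.

```bash
mkdir -p pics; ls
python3 - <<'E'
from bench import ctrl, claw, viewer, order
import cv2,pickle
for n in("top","scene"):
    c=viewer.camera(n); cv2.imwrite(f"pics/{n}0.png",c["color"][:,:,::-1]); pickle.dump(c,open(f"{n}.pkl","wb"))
    print(n,{k:v for k,v in c.items() if k!="color"})
s=ctrl.state();print(s)
w=viewer.camera("wrist");print({k:v for k,v in w.items() if k!="color"})
E
```

```text
pics
top {'fov_y': 56.54124128866801, 'cx': 319.23050737927474, 'cy': 199.14987396916823, 'D': array([-0.02166623,  0.        ,  0.        ,  0.        ,  0.        ]), 'R': array([[ 0.01046294, -0.99954099, -0.0284313 ],
       [-0.9855633 , -0.00550333, -0.16921789],
       [ 0.16898375,  0.02979136, -0.9851685 ]]), 't': array([-0.00107059,  0.62313036,  0.8814246 ])}
scene {'fov_y': 44.24717665786982, 'cx': 308.1601899295914, 'cy': 205.2472207416286, 'D': array([0.01357382, 0.        , 0.        , 0.        , 0.        ]), 'R': array([[ 0.37115922,  0.92854044, -0.00731249],
       [ 0.71777416, -0.2918893 , -0.63213993],
       [-0.58910193,  0.22937585, -0.77481974]]), 't': array([-0.21595258, -0.38404702,  1.66400116])}
{'t': 0.1, 'joint_positions': array([ 1.18858015e+00,  3.53595144e-01,  1.63403676e+00,  1.76371915e-05,
        1.15520747e+00, -2.40653339e-03]), 'qd': array([ 0.00150952, -0.00147189, -0.00212549,  0.00099038,  0.00086377,
        0.00177007]), 'joint_efforts': array([ 5.66211475e-05, -5.94910347e+01, -3.34931374e+01,  6.96688355e-02,
        1.83850550e-02, 
[... 158 characters left out ...]
4]), 'contact_force': array([ 0.48788551, -0.99192794,  0.40610331]), 'torque': array([-0.05855568, -0.05250165, -0.0070888 ]), 'grasp_force': 0.0, 'gripper_width': 1.0014591372713368}
{'fov_y': 68.36319456857261, 'cx': 318.72507870922084, 'cy': 198.88676432223787, 'D': array([-0.03353729,  0.        ,  0.        ,  0.        ,  0.        ]), 'T_tool_cam': array([[-2.48792089e-04, -9.67405113e-01, -2.53233657e-01,
         7.22711632e-02],
       [ 9.99999931e-01, -1.70737196e-04, -3.30209009e-04,
        -3.34021907e-04],
       [ 2.76209479e-04, -2.53233722e-01,  9.67405089e-01,
        -1.97192511e-01],
       [ 0.00000000e+00,  0.00000000e+00,  0.00000000e+00,
         1.00000000e+00]])}
```

View pics/top0.png

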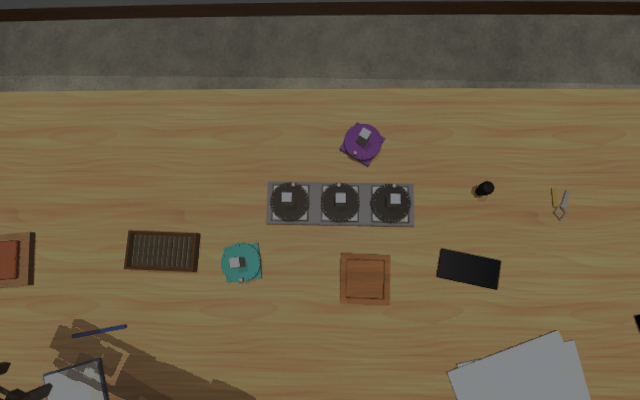

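View pics/scene0.png

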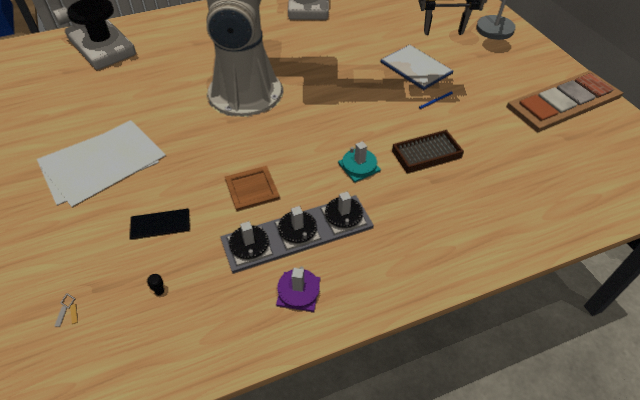

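Top view: rack (267–413, 182–226) with three grey-blocked stages at (290,201), (340,202) and (391,203). The cradle is empty at (365,278). The look-alikes, not meant, are turquoise at (241,263) and purple at (362,143). I'll enlarge to confirm.

Run:
```python
import cv2
i=cv2.imread("pics/top0.png")[170:310,258:424]
cv2.imwrite("pics/crop1.png",cv2.resize(i,None,fx=4,fy=4,interpolation=cv2.INTER_CUBIC))
```

```text
(no output)
```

View pics/crop1.png

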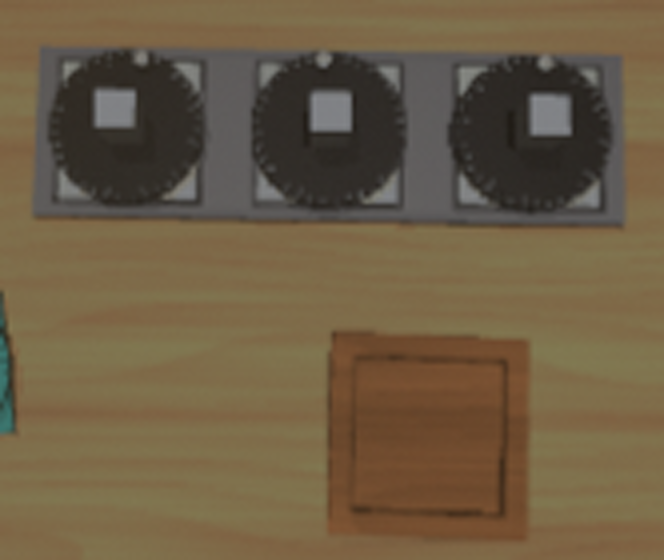

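The crop confirms three grey stages in the rack, with block tops at crop (115,109), (331,111) and (550,115) and pins at (141,58), (323,60) and (545,62). The cradle pocket corners are at (355,357), (507,360), (503,515) and (351,511).

```bash
cat > h.py <<'E'
import numpy as np, cv2
from scipy.spatial.transform import Rotation as Ro
def K(c):
    f=200/np.tan(np.radians(c["fov_y"]/2)); return np.array([[f,0,c["cx"]],[0,f,c["cy"]],[0,0,1.]])
def ray(c,uv,z,R,t):
    n=cv2.undistortPoints(np.array(uv,float).reshape(-1,1,2),K(c),c["D"]).reshape(-1,2)
    d=np.c_[n,np.ones(len(n))]@R; o=-R.T@t
    return o+d*((z-o[2])/d[:,2])[:,None]
def wristRt(c,s):
    T=np.eye(4);w,x,y,z=s["ee_rot"];T[:3,:3]=Ro.from_quat([x,y,z,w]).as_matrix();T[:3,3]=s["tool_pos"]
    M=np.linalg.inv(T@c["T_tool_cam"]);return M[:3,:3],M[:3,3]
def down(th):  # tool pointing down, tool y (closing line) at yaw th from world x
    y=np.array([np.cos(th),np.sin(th),0]);z=np.array([0,0,-1.]);x=np.cross(y,z)
    q=Ro.from_matrix(np.c_[x,y,z]).as_quat();return [q[3],q[0],q[1],q[2]]
E
python3 - <<'E'
from h import *; import pickle
from bench import ctrl
c=pickle.load(open("top.pkl","rb"))
def P(l,z): return ray(c,(np.array(l)+.5)/4-.5+[258,170],z,c["R"],c["t"])
np.set_printoptions(precision=4,suppress=True)
for n,l,z in[("blocks",[(115,109),(331,111),(550,115)],.098),("pins",[(141,58),(323,60),(545,62)],.052),
 ("rack",[(41,48),(622,57),(625,222),(34,214)],.014),("cradle",[(332,332),(528,341),(527,538),(329,533)],.014),("pocket",[(355,357),(507,360),(503,515),(351,511)],.014)]:
    p=P(l,z);print(n,p[:,:2].tolist() if 0 else p[:,:2],p.mean(0)[:2],[round(float(np.linalg.norm(p[i]-p[i-1])),4) for i in range(len(p))])
print(ctrl.solve_ik([.45,.15,.35],down(np.pi/2)),ctrl.solve_ik([.45,.15,.35],down(-np.pi/2)))
E
```

```text
blocks [[ 0.6205  0.0815]
 [ 0.62   -0.0479]
 [ 0.6183 -0.178 ]] [ 0.6196 -0.0481] [0.2596, 0.1294, 0.1302]
pins [[ 0.6616  0.0713]
 [ 0.6609 -0.0441]
 [ 0.6602 -0.1838]] [ 0.6609 -0.0522] [0.2551, 0.1154, 0.1397]
rack [[ 0.6762  0.1419]
 [ 0.6718 -0.2408]
 [ 0.5634 -0.2393]
 [ 0.5657  0.1427]] [ 0.6193 -0.0489] [0.1105, 0.3827, 0.1085, 0.382]
cradle [[ 0.4916 -0.051 ]
 [ 0.487  -0.1755]
 [ 0.3654 -0.1725]
 [ 0.367  -0.0493]] [ 0.4278 -0.1121] [0.1246, 0.1246, 0.1216, 0.1232]
pocket [[ 0.476  -0.0656]
 [ 0.475  -0.162 ]
 [ 0.3792 -0.1578]
 [ 0.3806 -0.063 ]] [ 0.4277 -0.1121] [0.0954, 0.0964, 0.0958, 0.0948]
[ 0.3186 -0.0131  1.7201 -0.      1.4346 -1.2522] [ 0.3186 -0.0131  1.7201 -0.      1.4346  1.8894]
```

```bash
cat >> h.py <<'E'
blocks=np.array([[.6205,.0815],[.6200,-.0479],[.6183,-.178]]); phi0=[-.24,.09,-.14]; psi=-.0085
def pose(i,ph,tang,z):
    er=np.array([np.cos(ph),np.sin(ph)]);et=np.array([-er[1],er[0]])
    p=blocks[i]+.042*er+tang*et; return [p[0],p[1],z],down(ph-np.pi/2)
def probe(i):
    from bench import ctrl,viewer
    a=phi0[i]
    if i==0: ctrl.move_to(*pose(i,a,-.037,.2)); ctrl.movel(pose(i,a,-.037,.13)[0],v=.2)
    else: ctrl.movel(*pose(i,a,-.037,.13),v=.2)
    ctrl.movel(pose(i,a,-.037,.042)[0],v=.12); ctrl.hold(.2)
    F0=ctrl.state()["contact_force"]; out=[]
    for ph in a+np.arange(0,2.11,.3):
        p,q=pose(i,ph,-.023,.042); ctrl.movel(p,q,v=.04); s=ctrl.state(); f=s["contact_force"]-F0
        out.append([ph,f@[-np.sin(ph),np.cos(ph),0],*f])
    print(np.round(out,2),s["t"])
    s=ctrl.state(); c=viewer.camera("wrist"); cv2.imwrite(f"pics/probe{i}.png",c["color"][:,:,::-1])
    p,q=pose(i,ph,-.028,.042); ctrl.movel(p,v=.1); p[2]=.13; ctrl.movel(p,v=.2)
E
python3 - <<'E'
from h import *
from bench import claw
claw.command_gripper(0.0,10)
probe(0)
E
```

```text
[[-0.24 -0.63  0.56 -0.79  0.98]
 [ 0.06 -1.22  0.95 -1.17 -0.31]
 [ 0.36 -2.13  0.35 -2.15  0.79]
 [ 0.66 -1.07  0.45 -1.    0.54]
 [ 0.96 -0.47  0.54 -0.04  0.12]
 [ 1.26 -0.46  0.36 -0.37  0.39]
 [ 1.56 -1.2   1.19 -1.77 -0.1 ]
 [ 1.86 -0.3   0.86 -1.87  0.44]] 9.575
```

View pics/probe0.png

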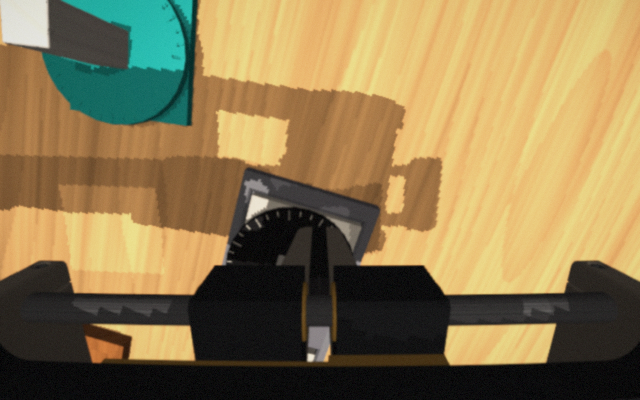

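The wrist view after probe 0 shows only the fingers over the disc; the pin is hidden. The forces were only noise (1–2 N), so this one looks free. Next I probe the other two, then look from the top.

Run:
```python
from h import *
from bench import ctrl,viewer
probe(1);probe(2)
ctrl.movel([.45,-.08,.22],down(0),v=.3)
c=viewer.camera("top")["color"]
i=c[170:310,258:424,::-1]
cv2.imwrite("pics/after.png",cv2.resize(i,None,fx=4,fy=4,interpolation=cv2.INTER_CUBIC))
print(ctrl.state()["t"])
```

```text
[[ 0.09  0.61  0.01  0.61  0.08]
 [ 0.39  0.3  -0.05  0.3  -0.97]
 [ 0.69  1.34  0.13  1.85 -1.09]
 [ 0.99 -0.37  0.46  0.02 -1.43]
 [ 1.29  0.47 -0.4   0.34 -1.58]
 [ 1.59  0.38 -0.38 -0.02 -1.18]
 [ 1.89 -0.27  0.05  0.71 -1.1 ]
 [ 2.19  0.66 -0.98  0.24 -1.04]] 17.525
[[-0.14  0.34  1.48  0.14  0.01]
 [ 0.16  0.94  0.14  0.98  0.37]
 [ 0.46  0.16  0.06  0.21  0.26]
 [ 0.76 -0.15  1.33  1.06 -0.24]
 [ 1.06 -0.98  0.86 -0.47 -0.63]
 [ 1.36 -1.19  1.09 -0.56  0.22]
 [ 1.66 -0.38  0.4  -0.19 -0.83]
 [ 1.96  0.19 -0.27  0.14 -0.66]] 26.0417
27.8167
```

View pics/after.png

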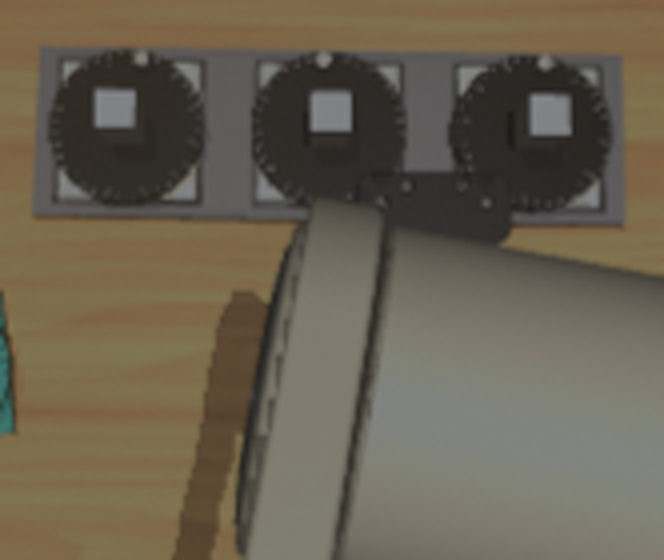

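The pins are still at crop (141,58), (323,60) and (545,62), so nothing turned and the finger missed them. I'll check the geometry before doing anything else.

Run:
```python
from h import *
from bench import ctrl,viewer
s=ctrl.state();print(s["tool_pos"],s["ee_rot"],down(0),s["gripper_width"],s["t"])
m=[]
for i in (1,2):
    a=cv2.imread(f"pics/probe{i}.png")[140:370,180:460]
    a=np.clip(255*(a/255.)**.45,0,255).astype(np.uint8); m.append(cv2.resize(a,None,fx=1.4,fy=1.4))
cv2.imwrite("pics/m.png",np.hstack(m))
```

```text
[ 0.45069332 -0.08022334  0.21905303] [-3.17961006e-04  7.06793864e-01  7.07419441e-01 -2.59455441e-04] [np.float64(0.0), np.float64(0.7071067811865475), np.float64(0.7071067811865475), np.float64(0.0)] 0.008101422068885568 27.8167
```

View pics/m.png

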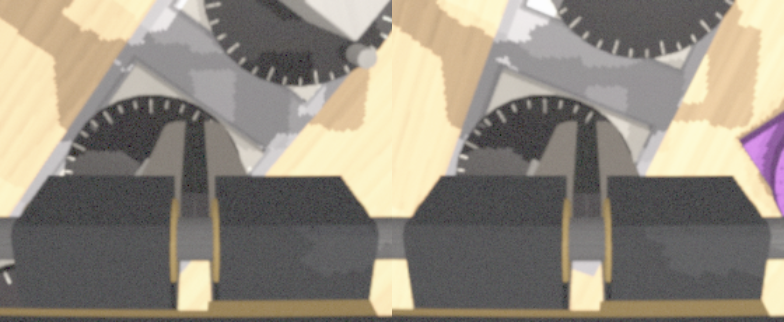

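Run:
```python
from h import *
import pickle
from bench import ctrl
c=pickle.load(open("top.pkl","rb"))
a=cv2.imread("pics/crop1.png").astype(int);b=cv2.imread("pics/after.png").astype(int)
for x,y in[(141,58),(323,60),(545,62)]: print(np.abs(a-b)[y-20:y+20,x-20:x+20].max(), a[y,x],b[y,x])
T=np.array([[-2.48792089e-04,-9.67405113e-01,-2.53233657e-01,7.22711632e-02],[9.99999931e-01,-1.70737196e-04,-3.30209009e-04,-3.34021907e-04],[2.76209479e-04,-2.53233722e-01,9.67405089e-01,-1.97192511e-01],[0,0,0,1]])
w=dict(fov_y=68.36319456857261,cx=318.725,cy=198.887,D=np.array([-.0335,0,0,0,0]),T_tool_cam=T)
p,q=pose(1,2.19,-.023,.042)
R,t=wristRt(w,dict(ee_rot=q,tool_pos=p))
print("pin0",ray(w,[(436,179)],.052,R,t), "bright bits",ray(w,[(180+147/1.4,140+167/1.4)],.04,R,t),p)
# expected pin pixels in that view
for ph in (.09,2.19,2.3):
  X=np.r_[blocks[1]+.042*np.array([np.cos(ph),np.sin(ph)]),.045]; print(ph,cv2.projectPoints(X.reshape(1,3),cv2.Rodrigues(R)[0],t,K(w),w["D"])[0].ravel())
```

```text
3 [120 126 129] [118 125 128]
3 [127 133 133] [126 132 132]
3 [120 127 128] [120 127 127]
pin0 [[0.6547796  0.07340822 0.052     ]] bright bits [[ 0.60882562 -0.03632335  0.04      ]] [np.float64(0.614353592273274), np.float64(-0.000348784665546463), 0.042]
0.09 [336.76885383 306.91733551]
2.19 [286.47529191 228.49458658]
2.3 [279.91409827 228.83101286]
```

The pins are unchanged, so the fingertips passed clear of them. I'll measure the real tip height by touching the disc lightly, with wrist pictures to check the position.

Run:
```python
from h import *
from bench import ctrl,viewer
i=2;a=phi0[i]
ctrl.movel(*pose(i,a,-.037,.10),v=.3)
ctrl.movel(pose(i,a,-.037,.044)[0],v=.12); ctrl.hold(.1)
s=ctrl.state();print(s["tool_pos"],pose(i,a,-.037,.044)[0],s["gripper_width"]);F0=s["contact_force"]
m=[viewer.camera("wrist")["color"]]
for z in np.arange(.042,.0279,-.002):
    ctrl.movel(pose(i,a,-.037,z)[0],v=.03); fs=[]
    for k in range(3): ctrl.hold(.03); fs.append(ctrl.state()["contact_force"]-F0)
    f=np.mean(fs,0); print(round(z,3),np.round(f,2),ctrl.state()["tool_pos"][2].round(4))
    if f[2]>4: break
m.append(viewer.camera("wrist")["color"])
ctrl.movel(pose(i,a,-.037,.046)[0],v=.1)
print(ctrl.state()["t"])
g=lambda a:cv2.resize(np.clip(255*(a[120:380,180:460,::-1]/255.)**.45,0,255).astype(np.uint8),None,fx=1.4,fy=1.4)
cv2.imwrite("pics/m2.png",np.hstack([g(x) for x in m]))
```

```text
[ 0.65550663 -0.22075709  0.04508869] [np.float64(0.6547259765990939), np.float64(-0.2204988026749255), 0.044] 0.006268040566064063
0.042 [ 0.47 -1.31  0.23] 0.0421
0.04 [-0.63 -0.89 -0.01] 0.0399
0.038 [-0.38 -0.66 -0.1 ] 0.038
0.036 [-0.24 -1.03  0.28] 0.036
0.034 [ 0.18 -0.89  0.2 ] 0.0339
0.032 [-0.24 -1.16 -0.11] 0.0319
0.03 [-0.21 -1.08  0.13] 0.03
0.028 [ 0.02 -0.82 -0.03] 0.028
33.625
```

View pics/m2.png

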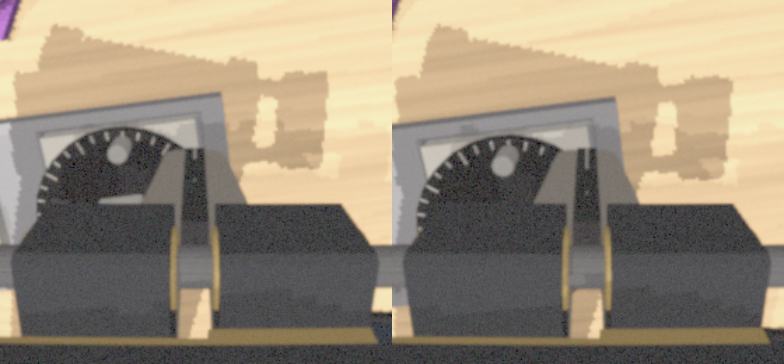

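Left (z=0.044): the pin is at montage (118,150), level with the fingertip row and about 37 mm ahead of it, as planned. The pocket size also confirms the height. Now I push in small steps and watch the pin.

Run:
```python
from h import *
from bench import ctrl,viewer
i=2;a=phi0[i];m=[];F0=ctrl.state()["contact_force"]
for ph,tg in((a,-.023),(a,-.010),(a+.3,-.015),(a+.6,-.015)):
    ctrl.movel(*pose(i,ph,tg,.040),v=.06)
    f=ctrl.state(); print(np.round(f["contact_force"]-F0,2),f["tool_pos"].round(4),np.round(pose(i,ph,tg,.04)[0],4))
    m.append(viewer.camera("wrist")["color"])
print(ctrl.state()["t"])
g=lambda a:cv2.resize(np.clip(255*(a[150:370,180:460,::-1]/255.)**.45,0,255).astype(np.uint8),None,fx=1.3,fy=1.3)
m=[g(x) for x in m]
cv2.imwrite("pics/m3.png",np.vstack([np.hstack(m[:2]),np.hstack(m[2:])]))
```

```text
[1.24 0.09 0.37] [ 0.6564 -0.2059  0.0394] [ 0.6567 -0.2066  0.04  ]
[ 1.11 -0.34 -0.8 ] [ 0.6586 -0.1933  0.0401] [ 0.6585 -0.1938  0.04  ]
[ 0.84 -0.47  0.73] [ 0.6622 -0.1863  0.04  ] [ 0.6622 -0.1861  0.04  ]
[ 0.84  0.56 -1.16] [ 0.6626 -0.173   0.0401] [ 0.6626 -0.1728  0.04  ]
35.4917
```

View pics/m3.png

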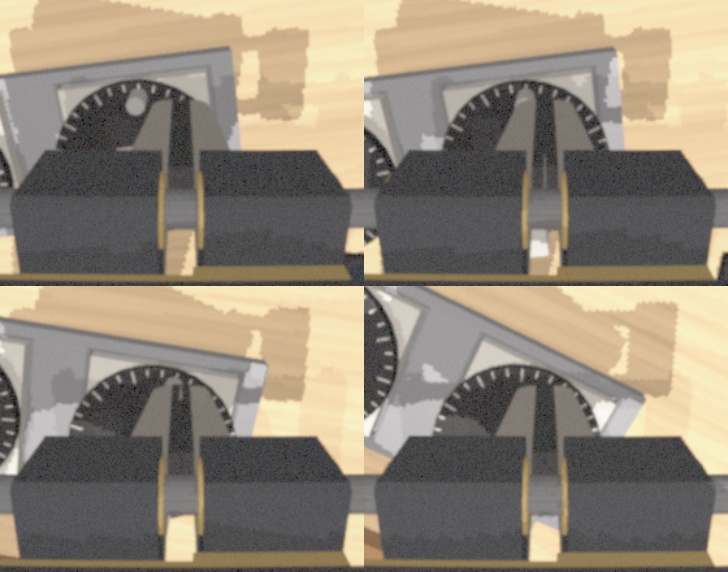

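The pictures show the pin at (525,88) and then (178,385), seen past and under the fingertip. So the tips pass above it: they end roughly 20 mm behind the nominal TCP (finger outer edge at v≈225 rather than 214). I go lower, checking force on the way, and push again.

```bash
cat >> h.py <<'E'
def avgF(n=3):
    from bench import ctrl
    r=[]
    for k in range(n): ctrl.hold(.01); r.append(ctrl.state()["contact_force"])
    return np.mean(r,0)
def sweep(i,z,start,end,v=.06):
    from bench import ctrl,viewer
    a=phi0[i]; F0=avgF(4); out=[]
    for ph in np.linspace(a+start,a+end,8):
        ctrl.movel(*pose(i,ph,0,z),v=v); f=ctrl.state()["contact_force"]-F0
        out.append([ph,f@[-np.sin(ph),np.cos(ph),0],f[2]])
    ctrl.hold(.25); s=ctrl.state()
    c=viewer.camera("wrist"); cv2.imwrite(f"pics/sw{i}.png",c["color"][:,:,::-1])
    print(i,np.round(np.array(out).T,2),s["t"])
    p,q=pose(i,ph,-.006,z); ctrl.movel(p,v=.1); p[2]=.105; ctrl.movel(p,v=.3)
E
python3 - <<'E'
from h import *
from bench import ctrl
i=2;a=phi0[i]
ctrl.movel(*pose(i,a-.9,0,.036),v=.2); F0=avgF(4); zc=None
for z in np.arange(.034,.0175,-.0015):
    ctrl.movel(pose(i,a-.9,0,z)[0],v=.04); f=avgF(2)-F0
    if f[2]>2.5: zc=z;print("contact",z,f);break
z=.019 if zc is None else zc+.004
ctrl.movel(pose(i,a-.9,0,z)[0],v=.1)
print("z",z,ctrl.state()["t"])
sweep(i,z,-.6,1.7)
print(ctrl.state()["t"])
E
```

```text
z 0.019 40.3583
2 [[-0.74 -0.41 -0.08  0.25  0.57  0.9   1.23  1.56]
 [ 0.13 -0.13  1.45  0.03  1.51  0.63 -0.08  0.34]
 [-0.5  -0.45 -0.67  0.73 -0.59 -0.46 -0.36 -0.69]] 44.4167
45.15
```

Run:
```python
from h import *
from bench import viewer
t=viewer.camera("top")["color"][170:240,258:424,::-1]
g=lambda a:np.clip(255*(a/255.)**.5,0,255).astype(np.uint8)
A=cv2.resize(g(t),(700,295),interpolation=cv2.INTER_CUBIC)
B=cv2.resize(g(cv2.imread("pics/sw2.png")[150:270,180:460]),(700,300))
cv2.imwrite("pics/m4.png",np.vstack([A,B]))
```

```text
(no output)
```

View pics/m4.png

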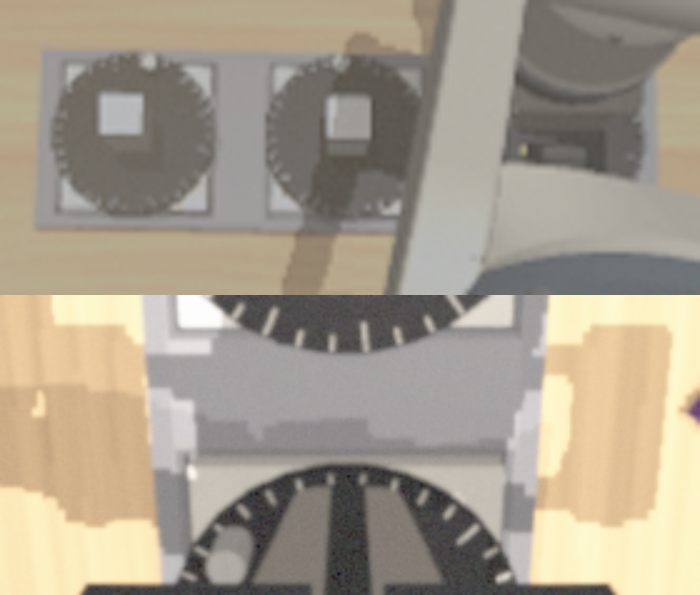

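The bottom half shows stage 2's pin turned: its top is at (228,560) in the montage, pixel (271,257), ahead of the left finger. So z=0.019 works. Now I compute its angle against the finger.

Run:
```python
from h import *
from bench import viewer
w=viewer.camera("wrist"); p,q=pose(2,1.56,0,.019); R,t=wristRt(w,dict(ee_rot=q,tool_pos=p))
for uv,z in(((271.5,259),.052),((273,249),.040)):
    X=ray(w,[uv],z,R,t)[0,:2]-blocks[2]; print(X,np.hypot(*X),np.arctan2(X[1],X[0]))
```

```text
[-0.02970611  0.03257428] 0.044085562971786056 2.31017441577574
[-0.03053128  0.03376871] 0.04552455060767868 2.3058881520152745
```

The pin sits at 2.31 rad, turned 2.45 rad, and is still touching the finger after the hold, so it did not coast. Now the other two, quicker.

Run:
```python
from h import *
from bench import ctrl,viewer
def fast(i):
    a=phi0[i]; ctrl.movel(*pose(i,a-.9,0,.105),v=.35); ctrl.movel(pose(i,a-.9,0,.019)[0],v=.2)
    F0=avgF(2);o=[]
    for ph in a+np.array([-.5,0,.45,.9,1.3]):
        ctrl.movel(*pose(i,ph,0,.019),v=.07); f=ctrl.state()["contact_force"]-F0; o.append(f@[-np.sin(ph),np.cos(ph),0])
    ctrl.hold(.2); cv2.imwrite(f"pics/sw{i}.png",viewer.camera("wrist")["color"][:,:,::-1])
    print(i,np.round(o,2),ctrl.state()["t"])
    p,q=pose(i,ph,-.006,.019); p[2]=.105; ctrl.movel(p,v=.3)
fast(1)
c=viewer.camera("top")["color"]
fast(0)
d=viewer.camera("top")["color"]
print(ctrl.state()["t"])
g=lambda a:np.clip(255*(a/255.)**.5,0,255).astype(np.uint8)
W=[cv2.resize(g(cv2.imread(f"pics/sw{i}.png")[140:300,180:460]),(395,226)) for i in(1,0)]
T=[cv2.resize(g(x[175:232,262:420,::-1]),(395,143),interpolation=cv2.INTER_CUBIC) for x in(c,d)]
cv2.imwrite("pics/m5.png",np.vstack([np.hstack(W),np.hstack(T)]))
```

```text
1 [ 0.33  0.92 -0.12 -0.34  0.29] 51.5667
0 [ 0.04 -1.31 -1.78 -1.81 -1.8 ] 58.5333
59.0167
```

View pics/m5.png

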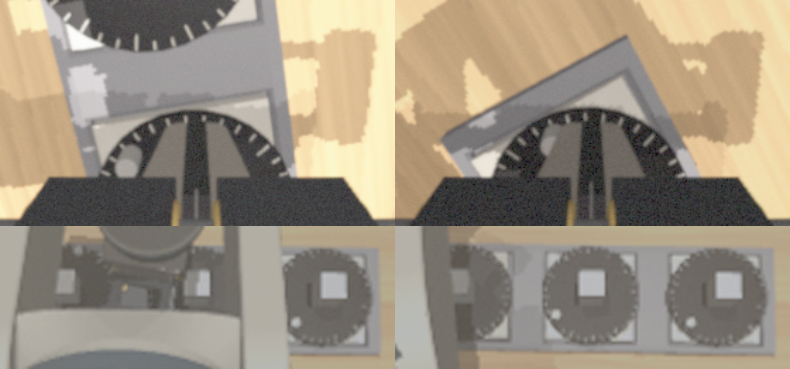

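The two pictures differ. Stage 1's pin, at (128,160), has run about 31 mm ahead of the finger centre. Stage 2's did the same. Stage 0's pin, at (548,140), is tight against the finger at 21 mm, with a steady −1.8 N opposing the push. So the left stage (y≈+0.08) is the one that binds. Time is short, so I pick and place it now.

Run:
```python
from h import *
from bench import ctrl,claw
def mv(p,q=None,v=.3):
    for k in range(5):
        try: return ctrl.movel(p,q,v=v)
        except ctrl.MotionError as e: print(e); v*=.7
T=lambda m:print(m,round(ctrl.state()["t"],2))
bx,by=blocks[0]; q0=down(psi); q1=down(-.024); cx,cy=.4278,-.1121; zg=.026
claw.command_gripper(.5,45);T("open")
mv([bx,by,.105],q0,.25); mv([bx,by,zg],None,.25);T("down")
claw.command_gripper(0.0,45); s=ctrl.state();print(s["gripper_width"],s["grasp_force"]);T("grip")
mv([bx,by,zg+.065],None,.25)
mv([.50,.05,zg+.062],None,.35); mv([cx,cy,zg+.045],q1,.35);T("over")
s=ctrl.state();print(s["gripper_width"],s["contact_force"]);F0=s["contact_force"]
mv([cx,cy,zg+.010],None,.2); mv([cx,cy,zg+.003],None,.05)
f=avgF(2)-F0;print("low",f);T("low")
if f[2]<8:
    mv([cx,cy,zg+.0005],None,.05);print(avgF(1)-F0,ctrl.state()["tool_pos"]-[cx,cy,zg])
    claw.command_gripper(.5);T("released")
```

```text
open 59.82
down 60.93
0.2594822219614257 44.921481013298035
grip 61.4
over 62.98
0.2561544260590398 [-0.48271638  0.27075068 -8.74641063]
low [-7.17830825  4.80949104 24.85327105]
low 63.61
```

The block is gripped (23.6 mm), but the foot is catching on the rim, and the lateral force is pushing it toward −x/+y. I lift slightly, shift that way, and lower again.

Run:
```python
from h import *
from bench import ctrl,claw
zg=.026; x,y=.4278,-.1121; w=8.7
print(ctrl.state()["tool_pos"])
d=np.array([-.002,.0013])
for k in range(4):
    x+=d[0];y+=d[1]
    ctrl.movel([x,y,zg+.0085],v=.06); ctrl.movel([x,y,zg+.003],v=.06)
    f=avgF(2)+[0,0,w]; print(k,np.round([x,y],4),np.round(f,1),ctrl.state()["tool_pos"].round(4),ctrl.state()["t"])
    if f[2]<7 or ctrl.state()["t"]>67: break
    l=f[:2]; d=.0018*l/max(np.hypot(*l),3)
if f[2]<7:
    ctrl.movel([x,y,zg+.0005],v=.06); print(avgF(1)+[0,0,w],ctrl.state()["tool_pos"],ctrl.state()["t"])
```

```text
[ 0.4288222  -0.11163492  0.0309658 ]
0 [ 0.4258 -0.1108] [ 0.4 -0.3 -0.7] [ 0.4255 -0.1108  0.0285] 64.125
[-3.17349735 -1.34844811 14.30252285] [ 0.42595307 -0.11106406  0.02699347] 64.3833
```

It dropped in: free at +3 mm, floor contact at about z+1 mm. I release, retreat and check from a picture before handing in.

Run:
```python
from h import *
from bench import ctrl,claw,viewer
claw.command_gripper(.5); s=ctrl.state(); print(s["gripper_width"],s["t"])
ctrl.movel([.4258,-.1108,.12],v=.3)
s=ctrl.state(); w=viewer.camera("wrist"); c=viewer.camera("scene"); cv2.imwrite("pics/fw.png",w["color"][:,:,::-1]); cv2.imwrite("pics/fs.png",c["color"][:,:,::-1])
print(s["t"],s["contact_force"],s["tool_pos"])
# light grey block-top blob in the scene view near predicted spots for seated / not seated
def pr(X): return cv2.projectPoints(np.array([X],float),cv2.Rodrigues(c["R"])[0],c["t"],K(c),c["D"])[0].ravel()
for z in(.098,.106): print(z,pr([.4265,-.112,z]))
for dx,dy in((45,45),(45,-45),(-45,-45),(-45,45)): print(pr([.4278+dx/1e3,-.1121+dy/1e3,.018]))
u,v=pr([.4265,-.112,.098]).astype(int); h=cv2.cvtColor(c["color"],cv2.COLOR_RGB2HSV)[v-12:v+14,u-12:u+13]
for r in h: print(" ".join(f"{b[2]:3d}" if b[1]<60 else " . " for b in r))
```

```text
0.4965008435008262 64.8917
65.35 [ 0.02877857  0.35587127 -0.27503154] [ 0.42648233 -0.11097121  0.12093633]
0.098 [247.21907811 165.02132626]
0.106 [246.90681459 162.92263779]
[270.82644329 192.01376473]
[239.4499992  201.48656559]
[230.22619884 178.73292987]
[260.56290371 169.95302399]
 .   .   .   .   .   .   .   .   .   .   41  48  47  50  47  48  48  .   .   .   .   .   .   .   . 
 .   .   .   .   .   .   .   .   .   .   39  48  46  48  49  47  45  .   .   .   .   .   .   .   . 
 .   .   .   .   .   .   .   .   .   .   35  49  50  48  48  48  47  .   .   .   .   .   .   .   . 
 .   .   .   .   .   .   .   .   .   .   37  47  49  48  47  49  46  .   .   .   .   .   .   .   . 
 .   .   .   .   .   .   .   .   .   .   .   45  48  47  48  48  45  .   .   .   .   .   .   .   . 
 .   .   .   .   .   .   .   .   .   .   .   47  48  47  .   50  .   .   .   .   .   .   .   .   . 
 .   .   .   .   .   .   .   .   .   .   .   .   .   .   .   .   .   .   .   .   .   .   .   .   . 
 .   .   .   .   .   .   .   .   .   .   .   .   .   .   .   .   .   .   .   .   .   .   .   .   . 
 .   .   . 
[... 1087 characters left out ...]
 
 .   .   .   .   .   .   .   .    7  15  42  66  78  75  76  75  75  78  77  81  74  12  14  .    8
 .   .   .   .   .   .    9  .    9  .   36  67  76  75  76  76  77  76  75  79  66  .   .   .   . 
 .   .   .   15  .   .   .   .   .   .   37  63  74  74  77  77  77  76  77  78  66  .    9   8  . 
 .   .   22  14   9  12  .   12   5  .   35  58  69  75  77  76  75  77  75  76  66  18  10   6  13
 .   36  16  12   6  .   11  .   .   .   21  49  66  73  76  76  76  76  75  75  66  31  .   .    5
 26  34  16  10  .    9  .    6  .    9  19  41  64  75  74  75  73  74  75  78  69  39  .    6  . 
 20  .   13  13   7   9   5  .   .   .   17  44  68  75  75  75  74  75  76  77  74  48  .   10  .
```

The block top in the scene view is centred at about (248,165). A seated stage predicts (247,165.0), and an unseated one sits at row 162.9. It is seated and the gripper is clear, so I hand in.

```bash
python3 -c "
from bench import order
print(order.hand_in())"
```

```text
the job is handed in; nothing more can be done
None
```

I judged the left stage (y ≈ +0.08 m) to be the one that binds, set it seated in the cradle and released it, and handed the job in at about 65 s; the other two stages stay in the rack.

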